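Clear and reset the wallpaper trimming board

ROBOT

A 6-joint arm with a two-finger parallel gripper is mounted at the origin on the work surface. World frame = base frame: x ahead of the robot, y to its left, z up, the work surface at z = 0. Lengths are in mm, angles in degrees, forces in N, time in s.
With the tool pointing down it reaches from about 325 to 900 mm from the base axis. Payload 6.1 kg.
Tool frame: the origin (TCP) lies midway between the tips of the shut fingers; the grasp point (between the pads) lies 19 mm behind it (bot.tcp_to_grasp is the distance from the TCP to the grasp point, in mm); z points along the fingers, y is the line along which they close (so a half turn about z gives the same grasp; the last joint's range is limited). The gripper opens to 87 mm and grips with 3 to 60 N. Pads are 19 mm wide; open, the fingers measure 117 mm over their backs; the gripper's body (75 mm by 190 mm) begins 51 mm behind the grasp point.
Start: joints at [-70.48, 12.628, 87.462, -0, 79.91, -7.225], TCP at [281.261, -558.129, 222.538] pointing down, gripper open.
Joint ranges: [-170.65, 170.65], [-52.31, 119.04], [5.05, 147.46], [-71.25, 251.25], [11.57, 151.72], [-153.62, 153.62]. Speed limits (degrees/s): [147.25, 147.25, 172.46, 180, 180, 180].

INTERFACE

Orientations are given as [roll, pitch, yaw] about the fixed x, y, z axes, in that order (R = Rz(yaw) Ry(pitch) Rx(roll)).
In Python, from bench import bot gives the robot as it stands.
- The arm moves only by the shell command python3 -m creep 'ROWS' [OPENING]. ROWS is JSON, a list that holds one entry, the list of rows, each a list of 6 numbers: the shift along the tool's x, y, z in units of 50 mm (1.0 is 50 mm), then the turn, a rotation vector about the tool's x, y, z in units of 6 degrees (1.0 is 6 degrees). A call has 1 to 10 rows; each row is the pose to reach, as a shift and turn from the pose commanded when the call began, along the tool's axes at that moment; what a row does not reach only later rows make up. A row lasts 1/8 s, in which the tool goes at most 62.5 mm and 10.7 degrees, less where a joint would pass 70% of its speed; a pose out of reach is approached as far as the arm can. A call with a gripper value outside its range is refused whole. OPENING is the opening, from 0 (shut) to 1 (fully open), set as the call begins (- or left out, the last holds). The fingers move at their own pace and stop on an object; the grip force is fixed at half the most. Time passes only in rows, so rows that repeat a pose let the fingers close. It gives the time, the measured TCP pose, the force, the opening and the grip force at its end, in the units of the state.
- bot.observe(): the state, without advancing time (a new reading comes with each control period).
- bot.snapshot(name): name is "scene" or "top"; returns a dict with "pixels" (420x560x3 uint8, red, green, blue), "intrinsics" (3x3 intrinsics, pixels), "R" (3x3) and "t" (3): a world point X has camera coordinates R X + t. Camera axes: x right, y down, z forward; pixel columns grow to the right and rows downward; lengths in mm; the calibration is good to about 2 mm. A picture is of the moment at which its call begins. There is no depth.
- bot.finish_job(): hands the job in; it is judged then, once.
Trained networks look in a picture, given as the dict that the camera call returned (one of the last four; its "shot" number tells which), for a name from the list of things; names that differ only in an ending like _2 or _b are one class to them, and where a whole thing is asked for, a point or a joint stands for the part that bears it (a point fixed in the world has none). Each returns a list of dicts, best first, with "confidence" (0 to 1); they miss things now and then, are a little off and sometimes report something else, mostly with a low value. They report only what shows in the picture. A call takes as long as a camera call. They do not tell look-alikes from the thing itself.
- bot.spot_in(picture, thing): "extent" ([centre column, centre row, width, height] in pixels, round what is visible of it).
- bot.regions_of(picture, thing): "pixels" (420x560 bool, what is visible of it) and "extent" ([centre column, centre row, width, height] in pixels, round what is visible of it).
- bot.landmark_of(picture, thing): "pixel" ([column, row] in pixels: a listed point, or the origin of a listed thing).
The state is a dict: "t": time; "q": joint angles; "joint_vel": joint speeds; "joint_efforts": joint torques, N m; "ee_pos": TCP position; "tool_rot": TCP orientation; "force": force on the tool from outside, world axes, zero at the start; "wrist_torque": the same for the moment, N m; "finger_gap": finger opening in mm; "finger_force": force on a finger pad.
Only numpy, scipy, OpenCV 4.12 (cv2) and the standard library are available. Lean on these libraries where they do the work, as an engineer would, in place of code of your own. Each camera call takes 0.05 s, during which the arm holds its last target. There are 200 camera calls.

TASK

Get the trimming board ready for the next wallpaper roll: loosen the orange clamp knob, slide the guide arm fully home to the blue end of the rail and clamp it tight there, then wipe every plaster chip off the plate into the green trough with the scraper block, never touching the chips with the fingers. Hang the scraper by its brass ring on the hook, loosen the clamp again, slide the guide arm until its index line stands at the red pointer, and turn the knob fully tight. Leave the pointer, the jar, the cup, the brush and the screwdriver where they are.

Things in the scene. Friction and masses are not known exactly. Their poses are not given: they have to be found in the camera images.
- board: Trimming board, fixed. Origin on the table under the dark steel plate; x points away from the robot, y along the rail (to the robot's left at yaw 0), z up. Plate: top at z 30 mm, x -100..100 mm, y -130..150 mm; lips 12 mm above it along both ends (y = -130 and 150 mm). Rail behind it: x 105..135 mm, y -220..150 mm, top z 50 mm; a blue block closes its -y end (robot's right).
- trough (a point): Centre of the green trough's floor, board x = -133, y = 10, z = 4 mm. The trough runs along the plate's near edge, open to the plate, which stands 26 mm above its floor: inside board x -166..-100 mm, y -130..150 mm; its outer wall is 4 mm thick, top at z 34 mm.
- guide (a joint): Position (m) of the guide arm's carriage on the rail, growing to board +y. 0 = fully home at the blue end; travel 0.25. Carriage centre: board x = 120 mm, y = -170 mm + this value; 60 mm long (y), 40 mm wide, top z 79 mm. With the clamp loose it slides with about 2 N and stays where left.
- guide_index (a point): White index line on the carriage's far face, on its centre line: board x = 140 mm, z 60 mm. From the carriage's other side a flat aluminium arm 26 mm wide reaches over the plate to board x = -102 mm, at z 54..66 mm, clear above the chips.
- clamp (a joint): Angle (rad) of the orange clamp knob on the carriage: 0 = loose, 1.4 = fully tight (end stops); tightens clockwise seen from above. It bites from about 0.9; below 0.6 the carriage is free, above 1.1 it holds some 20 N. Its bar (42 long, 14 thick, 32 mm tall) lies along board x at 0: bar heading = board yaw minus this angle. About 0.2 N m turns it; it stays where left.
- clamp_grip (a point): On the clamp knob's axis at the height to grip its bar: above the carriage's centre (board x = 120 mm), z 116 mm, 7 mm below the bar's top; the bar's foot is at z 93 mm.
- pointer_mark (a point): Top of the upright tab (4 mm wide) of the small red pointer on the wooden scale behind the rail; board x = 146 mm, z 58 mm. The carriage stands right when guide_index has the same board y as this. Stiff; leave it where it is.
- scraper: Scraper, about 0.3 kg, loose, standing on the table. Origin at the centre of its underside. Steel block 36 (x) by 90 (y) by 20 mm high; on it an upright wooden grip 22 (x) by 26 mm (y), z 20..83 mm. A brass ring handle stands at the grip's +y side in the y-z plane.
- scraper_ring (a point): Centre of the scraper's ring handle: 36 mm to +y of the scraper's origin, 62 mm up. Opening 40 mm wide, wire 9 mm thick; the opening looks along the scraper's x axis.
- hook: Hook stand, fixed. Origin under its 110 x 110 mm base; post (16 mm thick, top z 202 mm) at x = +30 mm. A hook bar 8 mm thick runs from the post towards the stand's -x at z 190 mm as far as x = -50 mm, then bends up to its red ball tip (11 mm) at x = -60 mm, z 204 mm; the ball's top is at z 210 mm.
- hook_seat (a point): Top of the hook bar half way along (stand x = -30 mm, z 194 mm): where the ring should hang.
- chip1: Plaster chip 24 x 20 x 12 mm, 12 g, loose on the plate (may be absent). Origin at the centre of its underside.
- chip2: Plaster chip 24 x 20 x 12 mm, 12 g, loose on the plate (may be absent). Origin at the centre of its underside.
- chip3: Plaster chip 24 x 20 x 12 mm, 12 g, loose on the plate (may be absent). Origin at the centre of its underside.
- chip4: Plaster chip 24 x 20 x 12 mm, 12 g, loose on the plate (may be absent). Origin at the centre of its underside.
- chip5: Plaster chip 24 x 20 x 12 mm, 12 g, loose on the plate (may be absent). Origin at the centre of its underside.
- chip6: Plaster chip 24 x 20 x 12 mm, 12 g, loose on the plate (may be absent). Origin at the centre of its underside.
- chip7: Plaster chip 24 x 20 x 12 mm, 12 g, loose on the plate (may be absent). Origin at the centre of its underside.
- chip8: Plaster chip 24 x 20 x 12 mm, 12 g, loose on the plate (may be absent). Origin at the centre of its underside.
- glass_jar: Amber jar, 64 mm across, 90 mm tall; bystander, not to be disturbed. Origin at the centre of its underside.
- paste_brush: Paste brush lying, 200 mm long; bystander, not to be disturbed. Origin at mid-length, on the underside.
- seam_tool: Red screwdriver lying, 200 mm long; bystander, not to be disturbed. Origin at mid-length, on the underside.
- water_cup: Blue cup, 76 mm across, 90 mm tall; bystander, not to be disturbed. Origin at the centre of its underside.
Mind the look-alikes: they are no part of the job. What is shaped like the scraper but turquoise is not meant.

How it is judged:
By the outcome, as a careful person would: the job done as asked, in the order asked, and still so for the second after the job is handed in, with the robot touching nothing.
Of chip1, chip2, chip3, chip4, chip5, chip6, chip7, chip8 only 5 to 8 are there at a start; the rules pass over those that are not, and their reading is None.
At some moment in a run one of chip1, chip2, chip3, chip4, chip5, chip6, chip7, chip8 may be knocked a few centimetres aside while the robot is not near it.
Once in a run the grip may slacken for a moment while it holds something.
It also fails if it takes over 184 s, if anything falls off the work surface, if the arm or the gripper's body presses on something with over 40 N, if the wrist force passes 120 N, or if a joint passes its speed limit or range.

## Working session

There is one attempt and no reset: what is moved stays moved. The work goes in short steps, Python scripts to look and compute and a shell command to move; the robot and the scene stay as the last step left them, time stands still between calls to the robot, and variables do not carry over. Pictures are saved under pics/ and viewed, at most 14 in all, crops included, and the job is handed in when it is done.

```bash
mkdir -p pics; ls; python3 - <<'E'
from bench import bot
import cv2
o=bot.observe(); print(o)
for n in("scene","top"):
    p=bot.snapshot(n); cv2.imwrite(f"pics/{n}0.png",p["pixels"][:,:,::-1]); print(n,p["intrinsics"],p["R"],p["t"])
    for th in["board","trough","guide","guide_index","clamp","clamp_grip","pointer_mark","scraper","scraper_ring","hook","hook_seat","chip1","glass_jar","paste_brush","seam_tool","water_cup"]:
        print(th,[(round(d["confidence"],2),[round(float(v)) for v in d["pixel"]]) for d in bot.landmark_of(p,th)][:9])
E
```

```text
pics
{'t': 0.0, 'q': array([-7.04804652e+01,  1.26777836e+01,  8.75245559e+01, -1.40877893e-03,
        7.99095097e+01, -7.22420097e+00]), 'joint_vel': array([ 0.07609278,  0.03746652, -0.07065683, -0.1105916 , -0.00036713,
        0.03080332]), 'joint_efforts': array([-1.38875530e-03, -4.94616866e+01, -3.87377214e+01,  6.96725026e-02,
        5.75278269e-02, -1.27849985e-04]), 'ee_pos': array([ 281.04146443, -557.56330258,  221.42093481]), 'tool_rot': array([-1.79888864e+02, -1.26897802e-02,  2.67439716e+01]), 'force': array([ 0.11596394, -0.71422437,  0.42530892]), 'wrist_torque': array([-0.00234252, -0.02183334, -0.04885536]), 'finger_force': 0.0, 'finger_gap': 86.94730612171382}
scene [[526.09110079   0.         286.42492577]
 [  0.         526.09110079 208.08970525]
 [  0.           0.           1.        ]] [[ 0.07613035  0.99693317  0.01812244]
 [ 0.79921613 -0.05014398 -0.59894838]
 [-0.59620277  0.06008189 -0.80058255]] [ -14.34739153 -329.10400974 1722.71626095]
board [(0.8, [299, 254]), (0.22, [415, 236])]
trough [(0.57, [306, 208])]Traceback (most recent call last):
  File "<stdin>", line 7, in <module>
ValueError: it knows: board, chip, clamp_grip, glass_jar, guide_index, hook, hook_seat, paste_brush, pointer_mark, scraper, scraper_ring, seam_tool, trough, water_cup
```

```bash
cat > h.py <<'E'
from bench import bot
import cv2, numpy as np
from scipy.spatial.transform import Rotation as Ro
def ray(p,uv,z):
    d=p["R"].T@np.linalg.solve(p["intrinsics"],np.r_[uv,1.]); c=-p["R"].T@p["t"]
    return (c+d*(z-c[2])/d[2])[:2]
def proj(p,X):
    X=np.atleast_2d(X); c=X@p["R"].T+p["t"]; k=c@p["intrinsics"].T; return k[:,:2]/k[:,2:]
Z=dict(board=0,trough=4,guide_index=60,clamp_grip=116,pointer_mark=58,scraper=0,scraper_ring=62,hook=0,hook_seat=194,chip=30,glass_jar=0,paste_brush=0,seam_tool=0,water_cup=0)
def marks(p,names,zs={}):
    out={}
    for n in names:
        out[n]=[(round(d["confidence"],2),np.round(d["pixel"]).astype(int).tolist(),np.round(ray(p,d["pixel"],zs.get(n,Z[n])),1).tolist()) for d in bot.landmark_of(p,n) if d["confidence"]>.2]
        print(n,*out[n])
    return out
def save(p,name): cv2.imwrite(f"pics/{name}.png",p["pixels"][:,:,::-1])
E
python3 - <<'E'
from h import *
for n in("scene","top"):
    p=bot.snapshot(n); save(p,n+"0"); print(n,-p["R"].T@p["t"]); marks(p,Z)
a=cv2.imread("pics/scene0.png");b=cv2.imread("pics/top0.png")
E
```

```text
scene [1291.20571478 -105.70324994 1182.32027711]
board (0.86, [297, 249], [549.0, 1.4])
trough (0.6, [302, 206], [410.6, 27.7])
guide_index (0.9, [310, 286], [691.7, 18.5]) (0.47, [349, 246], [583.8, 127.9]) (0.39, [415, 235], [563.0, 303.3])
clamp_grip (0.83, [311, 266], [670.0, 17.9])
pointer_mark (0.41, [296, 291], [702.6, -16.7])
scraper (0.93, [109, 290], [638.2, -479.2]) (0.69, [306, 206], [408.6, 38.8]) (0.61, [157, 260], [558.4, -365.3])
scraper_ring (0.63, [169, 245], [554.9, -325.7]) (0.55, [118, 274], [630.5, -443.6])
hook (0.73, [413, 233], [516.6, 321.6])
hook_seat (0.8, [434, 183], [502.5, 334.4])
chip (0.62, [276, 243], [543.4, -54.6]) (0.6, [349, 247], [569.8, 134.0]) (0.49, [313, 227], [499.3, 46.6]) (0.46, [331, 228], [507.0, 95.4]) (0.4, [284, 227], [496.8, -29.2])
glass_jar (0.72, [436, 182], [343.2, 427.6]) (0.6, [409, 285], [672.5, 274.8]) (0.49, [160, 265], [572.4, -357.9])
paste_brush (0.61, [393, 188], [356.0, 298.4])
seam_tool (0.69, [191, 188], [322.7, -285.3]) (0.64, [313, 267], [606.4, 36.1])
water_cup (0.72, [168, 300], [675.5, -330.5])
top [ 320.398870
[... 230 characters left out ...]
.2])
pointer_mark (0.47, [267, 154], [702.1, -17.5])
scraper (0.81, [408, 180], [627.3, -484.3]) (0.61, [371, 200], [562.8, -358.7])
scraper_ring (0.62, [364, 198], [558.8, -325.3]) (0.59, [403, 178], [620.8, -448.8])
hook (0.62, [163, 206], [541.0, 324.2])
hook_seat (0.94, [141, 212], [498.1, 339.1]) (0.68, [350, 269], [335.3, -253.6]) (0.63, [264, 156], [661.2, -13.2])
chip (0.61, [219, 197], [566.3, 137.5]) (0.6, [279, 203], [547.7, -56.7]) (0.54, [272, 222], [485.2, -31.9]) (0.44, [229, 215], [509.3, 104.8])
glass_jar (0.55, [177, 167], [674.9, 283.4])
paste_brush (0.69, [172, 266], [345.8, 289.9])
seam_tool
water_cup (0.78, [362, 167], [673.6, -331.7]) (0.66, [142, 212], [522.6, 393.4])
```

View pics/scene0.png

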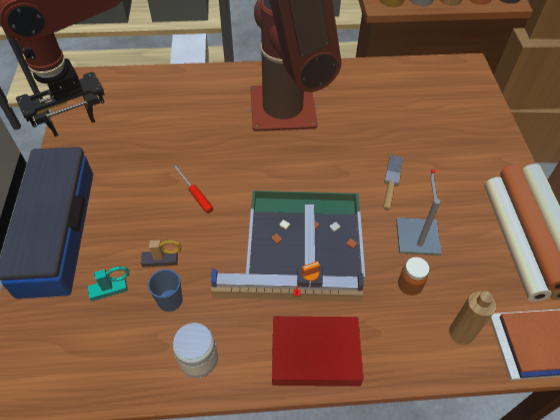

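```bash
ls pics
```

```text
scene0.png
top0.png
```

View pics/top0.png

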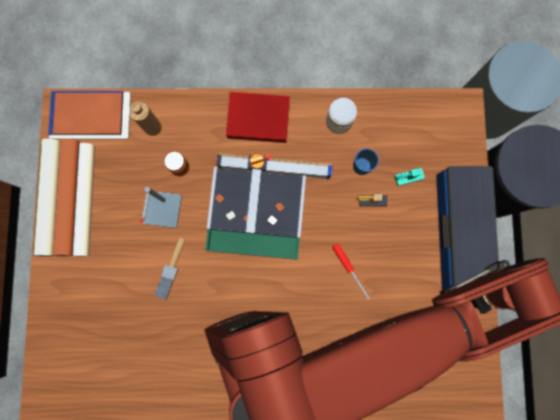

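```bash
python3 - <<'E'
import cv2,numpy as np
a=cv2.imread("pics/scene0.png")[180:310,200:380];b=cv2.imread("pics/top0.png")[145:265,198:338]
a=cv2.resize(a,None,fx=4.4,fy=4.4,interpolation=cv2.INTER_CUBIC)
cv2.imwrite("pics/c0.png",a)
b=cv2.resize(b,None,fx=5,fy=5,interpolation=cv2.INTER_CUBIC);cv2.imwrite("pics/c1.png",b)
E
```

```text
(no output)
```

View pics/c0.png

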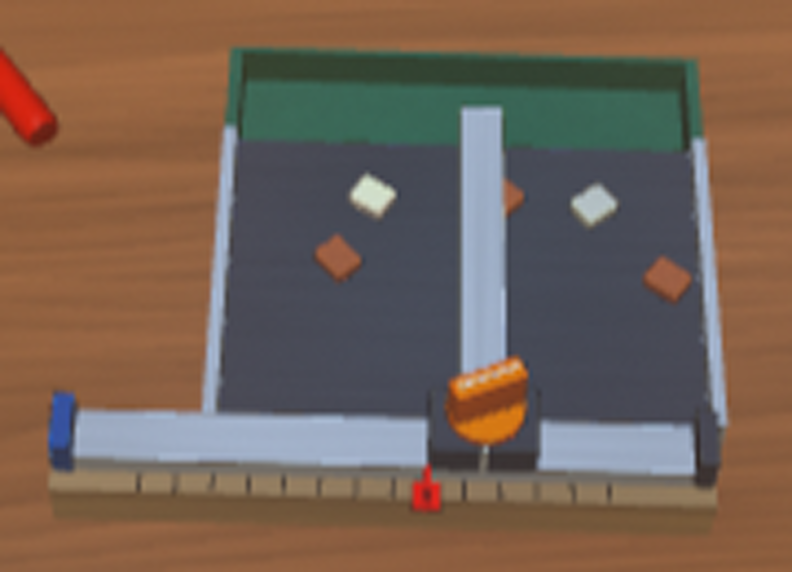

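View pics/c1.png

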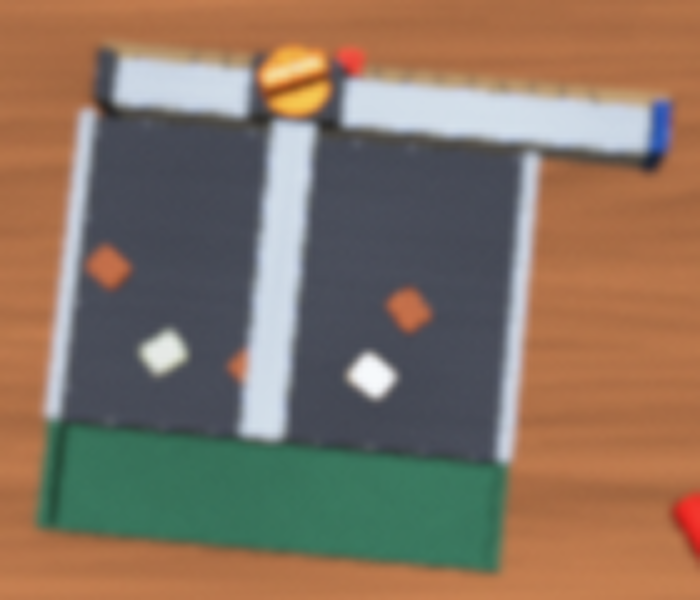

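```bash
cat > fit.py <<'E'
from h import *
S=lambda u,v:(200+(u+.5)/4.4-.5,180+(v+.5)/4.4-.5); T=lambda u,v:(198+(u+.5)/5-.5,145+(v+.5)/5-.5)
p=bot.snapshot("scene"); t=bot.snapshot("top")
for n,uv,z in[("trough nearR",(690,148),30),("trough nearL",(236,141),30),("lipL top",(230,127),42),("lipR",(699,139),42),("lipL far",(208,412),42),("lipR far",(722,420),42),("rail -y,105",(77,410),50),("rail end +y105",(700,425),50),("pointer",(428,468),58),("index",(485,458),60),("carr far L",(429,458),64),("carr farR",(538,462),64),("armtipL",(461,108),66),("armtipR",(500,108),66),("knob top a",(455,386),123),("knob top b",(517,364),123),("trough outer L",(233,49),34),("trough outer R",(696,61),34)]:
    print("S",n,ray(p,S(*uv),z).round(1))
for n,uv,z in[("trough outL",(40,527),34),("trough outR",(498,572),34),("lip+ near",(45,418),42),("lip- near",(514,462),42),("lip+ far",(80,110),42),("lip- far",(540,153),42),("rail 135 +y",(115,52),50),("arm tip+",(240,436),66),("armtip-",(287,440),66),("bar a",(265,78),123),("bar b",(322,64),123)]:
    print("T",n,ray(t,T(*uv),z).round(1))
E
python3 fit.py
```

```text
S trough nearR [462.5 169.8]
S trough nearL [ 439.5 -110.2]
S lipL top [ 437.5 -113.4]
S lipR [464.7 173.6]
S lipL far [ 636.6 -133.1]
S lipR far [660.8 155.4]
S rail -y,105 [ 635.1 -205.7]
S rail end +y105 [667.6 140.7]
S pointer [688.7 -14. ]
S index [685.7  17.5]
S carr far L [685.8 -13.4]
S carr farR [692.2  45.7]
S armtipL [449.8  26.9]
S armtipR [451.3  50.5]
S knob top a [676.   -0.8]
S knob top b [664.7  33.4]
S trough outer L [ 369.9 -109.3]
S trough outer R [397.7 183.4]
T trough outL [396.6 177.4]
T trough outR [ 367.6 -112.5]
T lip+ near [465.1 174.3]
T lip- near [ 436.5 -122.8]
T lip+ far [664.8 155.6]
T lip- far [ 636.  -141.3]
T rail 135 +y [701.1 132.5]
T arm tip+ [451.2  48.9]
T armtip- [448.6  19.6]
T bar a [665.4  31.3]
T bar b [674.1  -3.5]
```

```bash
cat > plan.py <<'E'
# tracks the commanded pose (x,y,z,yaw; tool down); prints the rounded row for each target
import sys,json,os,numpy as np
F="cmd.json"
def get(): return json.load(open(F)) if os.path.exists(F) else [281.261,-558.129,222.538,26.745]
def plan(*targets):
    for t in targets:
        c=get(); t=[b if a is None else a for a,b in zip(t,c)]
        y=np.radians(c[3]); d=np.array(t[:2])-c[:2]
        v=np.array([d@[np.cos(y),np.sin(y)],d@[np.sin(y),-np.cos(y)],c[2]-t[2]])/50
        w=((c[3]-t[3]+180)%360-180)/6
        v=v.round(2); w=round(w,1)
        n=[c[0]+50*(v[0]*np.cos(y)+v[1]*np.sin(y)),c[1]+50*(v[0]*np.sin(y)-v[1]*np.cos(y)),c[2]-50*v[2],c[3]-6*w]
        json.dump(n,open(F,"w")); print([*v.tolist(),0,0,w],"->",np.round(n,1).tolist(), "rows",max(np.linalg.norm(v)*50/62.5,abs(w)*6/10.7).round(1))
O=np.array([549.5,8.]); YAW=-5.4
def bw(x,y,z=None,yaw=None):
    a=np.radians(YAW); p=O+[x*np.cos(a)-y*np.sin(a),x*np.sin(a)+y*np.cos(a)]
    return [*p,z,yaw]
E
python3 -c "
from plan import *
plan([670,15.5,220,105],[None,None,97,None],[None,None,None,174.6])"
```

```text
[12.11, -6.75, 0.05, 0, 0, -13.0] -> [670.1, 15.8, 220.0, 104.7] rows 11.1
[0.0, 0.0, 2.46, 0, 0, 0.0] -> [670.1, 15.8, 97.0, 104.7] rows 2.0Traceback (most recent call last):
  File "<string>", line 3, in <module>
    plan([670,15.5,220,105],[None,None,97,None],[None,None,None,174.6])
    ~~~~^^^^^^^^^^^^^^^^^^^^^^^^^^^^^^^^^^^^^^^^^^^^^^^^^^^^^^^^^^^^^^^
  File "plan.py", line 13, in plan
    json.dump(n,open(F,"w")); print([*v.tolist(),0,0,w],"->",np.round(n,1).tolist(), "rows",max(np.linalg.norm(v)*50/62.5,abs(w)*6/10.7).round(1))
                                                                                            ^^^^^^^^^^^^^^^^^^^^^^^^^^^^^^^^^^^^^^^^^^^^^^^^^^
AttributeError: 'float' object has no attribute 'round'
```

```bash
sed -i 's/max(np.linalg.norm(v)\*50\/62.5,abs(w)\*6\/10.7).round(1)/round(float(max(np.linalg.norm(v)*50\/62.5,abs(w)*6\/10.7)),1)/' plan.py
python3 -c "
import json,numpy as np
from plan import *
a=np.radians(26.745);x,y=12.11*50,-6.75*50
json.dump([281.261+x*np.cos(a)+y*np.sin(a),-558.129+x*np.sin(a)-y*np.cos(a),222.538-2.5,104.745],open(F,'w'))
"
R='x'; python3 -m creep '[[[9,-5,0,0,0,0],[9,-5,0,0,0,0],[9,-5,0,0,0,0],[9,-5,0,0,0,0],[9,-5,0,0,0,0],[9,-5,0,0,0,0],[9,-5,0,0,0,0],[9,-5,0,0,0,0],[9,-5,0,0,0,0]]]' 1
python3 -m creep '[[[3.11,-1.75,0.05,0,0,-13],[3.11,-1.75,0.05,0,0,-13],[3.11,-1.75,0.05,0,0,-13],[3.11,-1.75,0.05,0,0,-13],[3.11,-1.75,0.05,0,0,-13],[3.11,-1.75,0.05,0,0,-13],[3.11,-1.75,0.05,0,0,-13],[3.11,-1.75,0.05,0,0,-13],[3.11,-1.75,0.05,0,0,-13],[3.11,-1.75,0.05,0,0,-13]]]' 0.6
cat cmd.json
```

```text
t: 2.88
ee_pos: [572.1, -129.0, 222.6]
tool_rot: [-180.0, -0.0, 27.0]
force: [0.5, -0.0, 0.1]
finger_gap: 87.2
finger_force: 0.0
t: 4.12
ee_pos: [670.0, 15.1, 220.0]
tool_rot: [-180.0, 0.0, 104.6]
force: [-0.3, 0.2, 0.1]
finger_gap: 52.5
finger_force: 0.0
[670.1016084366759, 15.752068890232465, 220.038, 104.745]
```

```bash
python3 -c "
from plan import *
plan([None,None,97,None])"
python3 -m creep '[[[0,0,1.2,0,0,0],[0,0,2.46,0,0,0],[0,0,2.46,0,0,0],[0,0,2.46,0,0,0],[0,0,2.46,0,0,0]]]'
python3 -m creep '[[[0,0,0,0,0,0],[0,0,0,0,0,0],[0,0,0,0,0,0],[0,0,0,0,0,0],[0,0,0,0,0,0]]]' 0
python3 -c "
from h import *
p=bot.snapshot('scene'); a=p['pixels'][230:300,260:360,::-1]; cv2.imwrite('pics/k.png',cv2.resize(a,None,fx=6,fy=6))
o=bot.observe(); print(o['wrist_torque'],o['force'])"
```

```text
[0.0, 0.0, 2.46, 0, 0, 0.0] -> [670.1, 15.8, 97.0, 104.7] rows 2.0
t: 4.75
ee_pos: [671.2, 15.5, 99.2]
tool_rot: [179.9, 0.1, 104.7]
force: [0.0, -0.3, 0.3]
finger_gap: 52.2
finger_force: 0.0
t: 5.38
ee_pos: [670.9, 16.0, 97.1]
tool_rot: [179.9, 0.0, 104.8]
force: [3.4, 1.3, -1.6]
finger_gap: 14.0
finger_force: 29.4
[ 0.15359298 -0.80777182  0.18400114] [ 4.17124167  0.6242915  -1.43163844]
```

View pics/k.png

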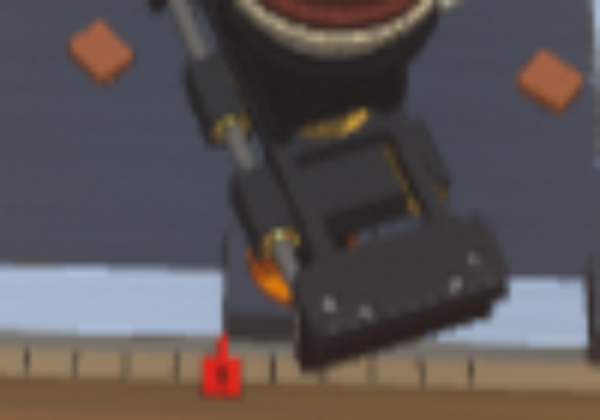

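```bash
python3 -m creep '[[[0,0,0,0,0,-1.5],[0,0,0,0,0,-3],[0,0,0,0,0,-4.5],[0,0,0,0,0,-6],[0,0,0,0,0,-7.5],[0,0,0,0,0,-9],[0,0,0,0,0,-10.4],[0,0,0,0,0,-11.2],[0,0,0,0,0,-11.2],[0,0,0,0,0,-11.2]]]' 
python3 -c "
from plan import *
from bench import bot
o=bot.observe(); print(o['wrist_torque'],o['force'])
plan([None,None,None,171.9])
plan(bw(120,-170)[:2]+[None,None])"
```

```text
t: 6.68
ee_pos: [670.8, 15.9, 97.1]
tool_rot: [180.0, 0.1, 171.9]
force: [5.0, 0.4, -2.1]
finger_gap: 14.1
finger_force: 3.0
[ 0.27782834 -0.83192645  0.02454331] [ 5.02693202  0.38072786 -2.06578738]
[0.0, 0.0, 0.0, 0, 0, -11.2] -> [670.1, 15.8, 97.0, 171.9] rows 6.3
[-0.19, -3.78, 0.0, 0, 0, 0.0] -> [653.0, -172.7, 97.0, 171.9] rows 3.0
```

```bash
python3 -m creep '[[[0,0,0,0,0,0],[0,0,0,0,0,0],[0,0,0,0,0,0]]]'  0
python3 -m creep '[[[-0.02,-0.5,0,0,0,0],[-0.05,-1,0,0,0,0],[-0.08,-1.5,0,0,0,0],[-0.1,-2,0,0,0,0],[-0.12,-2.5,0,0,0,0],[-0.15,-3,0,0,0,0],[-0.18,-3.5,0,0,0,0],[-0.19,-3.6,0,0,0,0],[-0.19,-3.7,0,0,0,0],[-0.19,-3.7,0,0,0,0]]]' 
```

```text
t: 7.05
ee_pos: [670.6, 15.8, 97.2]
tool_rot: [180.0, 0.1, 171.9]
force: [6.1, 1.1, -1.8]
finger_gap: 13.7
finger_force: 30.0
t: 8.3
ee_pos: [652.7, -169.5, 97.1]
tool_rot: [-179.9, -0.1, 171.9]
force: [-6.0, -0.2, 5.3]
finger_gap: 13.9
finger_force: 30.0
```

```bash
python3 -m creep '[[[0,-0.02,0,0,0,0],[0,-0.04,0,0,0,0],[0,-0.06,0,0,0,0],[0,-0.08,0,0,0,0],[0,-0.08,0,0,0,0]]]'; python3 -m creep '[[[0,-0.02,0,0,0,0],[0,-0.04,0,0,0,0],[0,-0.04,0,0,0,0],[0,-0.04,0,0,0,0]]]'
```

```text
t: 8.93
ee_pos: [652.4, -172.1, 97.1]
tool_rot: [180.0, -0.1, 172.0]
force: [-4.8, 1.7, 5.0]
finger_gap: 14.0
finger_force: 30.0
t: 9.43
ee_pos: [652.4, -172.3, 97.1]
tool_rot: [179.8, -0.1, 172.0]
force: [-4.4, 7.0, 5.9]
finger_gap: 13.9
finger_force: 30.0
```

```bash
python3 -m creep '[[[0,0,0,0,0,1.5],[0,0,0,0,0,3],[0,0,0,0,0,4.5],[0,0,0,0,0,6],[0,0,0,0,0,7.5],[0,0,0,0,0,9],[0,0,0,0,0,10.5],[0,0,0,0,0,12],[0,0,0,0,0,12.9],[0,0,0,0,0,12.9]]]' 
python3 -c "
from bench import bot
o=bot.observe(); print(o['wrist_torque'])"
python3 -m creep '[[[0,0,0,0,0,0.2],[0,0,0,0,0,0.4],[0,0,0,0,0,0.4],[0,0,0,0,0,0.4]]]' 
python3 -c "
from bench import bot
from h import *
o=bot.observe(); print(o['wrist_torque'])
for n in('scene','top'):
    p=bot.snapshot(n); save(p,n+'1'); marks(p,['chip','scraper','scraper_ring','guide_index','pointer_mark','hook','hook_seat'])"
```

```text
t: 10.68
ee_pos: [652.6, -172.1, 97.2]
tool_rot: [-180.0, -0.2, 94.5]
force: [-3.9, 7.3, 5.3]
finger_gap: 13.8
finger_force: 30.0
[ 1.24343751  0.53700336 -0.06225646]
t: 11.18
ee_pos: [652.6, -172.1, 97.2]
tool_rot: [-179.9, -0.2, 92.3]
force: [-3.0, 6.5, 6.4]
finger_gap: 13.9
finger_force: 30.0
[1.14725513 0.46650255 0.50686918]
chip (0.59, [306, 206], [430.0, 34.9]) (0.53, [312, 227], [500.2, 44.3]) (0.51, [333, 227], [505.1, 100.7]) (0.42, [275, 239], [533.0, -56.1]) (0.4, [283, 225], [487.8, -31.8]) (0.37, [350, 247], [569.7, 137.1])
scraper (0.7, [437, 184], [349.0, 429.1]) (0.67, [108, 290], [636.6, -482.1]) (0.65, [162, 263], [567.8, -351.3])
scraper_ring (0.97, [173, 246], [558.2, -315.4]) (0.68, [115, 272], [624.5, -450.0]) (0.47, [410, 285], [706.2, 256.8])
guide_index
pointer_mark (0.53, [297, 288], [695.2, -14.6]) (0.29, [390, 185], [392.9, 271.3])
hook (0.78, [415, 235], [525.1, 325.8]) (0.56, [301, 249], [547.7, 10.3])
hook_seat (0.65, [436, 183], [500.4, 340.4]) (0.22, [314, 226], [610.5, 26.7])
chip (0.59, [221, 198], [564.3, 132.6]) (0.56, [229, 220], [491.5, 104.3]) (0.36, [250, 216], [506.6, 37.4])
scraper (0.67, [407, 180], [629.0, -479.7]) (0.66, [371, 200], [562.8, -357.7])
scraper_ring (0.77, [364, 199], [554.7, -324.0]) (0.59, [403, 179], [620.1, -449.7])
guide_index
pointer_mark (0.36, [267, 157], [691.2, -17.8])
hook (0.94, [167, 206], [543.0, 312.5]) (0.51, [143, 213], [518.7, 389.9])
hook_seat (0.89, [143, 212], [497.8, 332.8]) (0.38, [362, 165], [631.6, -296.1]) (0.27, [370, 200], [531.6, -315.5])
```

```bash
python3 -c "
import cv2,numpy as np
a=cv2.resize(cv2.imread('pics/scene1.png')[230:280,130:195],None,fx=6,fy=6,interpolation=cv2.INTER_CUBIC);b=cv2.resize(cv2.imread('pics/top1.png')[180:220,340:405],None,fx=6,fy=6,interpolation=cv2.INTER_CUBIC)
cv2.imwrite('pics/s1.png',np.vstack([a,b]))
a=cv2.resize(cv2.imread('pics/scene1.png')[155:265,385:455],None,fx=5,fy=5,interpolation=cv2.INTER_CUBIC);b=cv2.resize(cv2.imread('pics/top1.png')[180:235,130:195],None,fx=6,fy=6,interpolation=cv2.INTER_CUBIC)
c=np.zeros((550,740,3),np.uint8);c[:,:350]=a;c[:330,350:]=b;cv2.imwrite('pics/hk.png',c)"
python3 -m creep '[[[0,0,0,0,0,0],[0,0,0,0,0,0],[0,0,0,0,0,0]]]' 0.6
python3 -m creep '[[[0,0,-1,0,0,0],[0,0,-2,0,0,0],[0,0,-2.4,0,0,0],[0,0,-2.4,0,0,0]]]'
```

```text
t: 12.35
ee_pos: [652.7, -174.9, 96.7]
tool_rot: [-180.0, 0.0, 92.1]
force: [0.1, -0.4, 0.9]
finger_gap: 36.4
finger_force: 0.0
t: 12.85
ee_pos: [653.7, -175.3, 218.8]
tool_rot: [179.8, 0.1, 92.1]
force: [-0.2, 0.1, 0.1]
finger_gap: 51.8
finger_force: 0.0
```

View pics/s1.png

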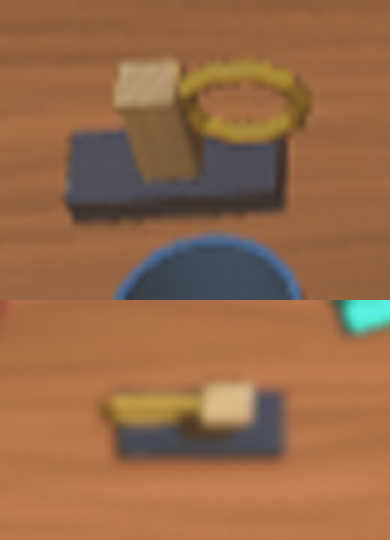

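View pics/hk.png

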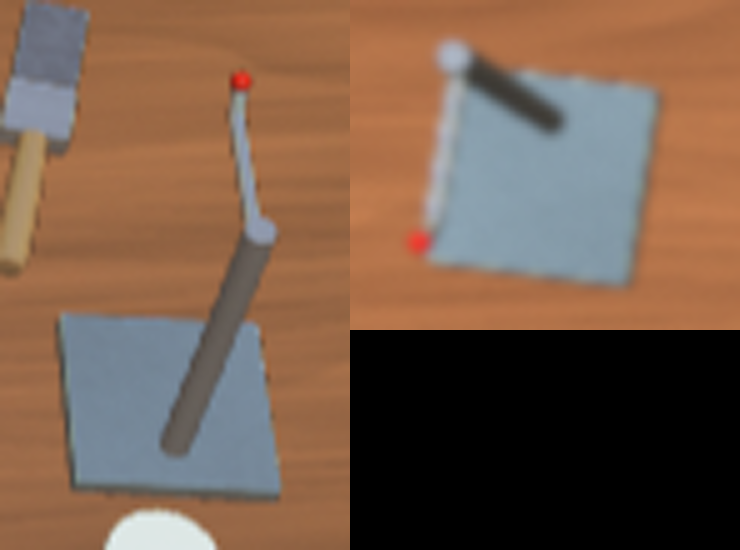

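```bash
cat > m.py <<'E'
from h import *
p=bot.snapshot("scene"); t=bot.snapshot("top")
S=lambda u,v,s=6,c=130,r=230:(c+(u+.5)/s-.5,r+(v+.5)/s-.5)
T=lambda u,v:S(u,v-300,6,340,180)
for n,uv,z in[("griptop",(148,85),83),("grip a",(122,62),83),("grip b",(180,65),83),("grip c",(115,105),83),("grip d",(178,108),83),("blk far L",(70,203),20),("blk farR",(285,192),20),("blk nearL",(70,135),20),("ring",(247,101),62)]: print("S",n,ray(p,S(*uv),z).round(1))
for n,uv,z in[("griptop",(228,405),83),("grip TL",(205,383),83),("grip TR",(255,383),83),("grip BR",(250,427),83),("grip BL",(202,427),83),("blk TR",(284,392),20),("blk BR",(284,458),20),("blk BL",(118,458),20),("ringL",(105,405),62)]: print("T",n,ray(t,T(*uv),z).round(1))
H=lambda u,v:S(u,v,5,385,155); G=lambda u,v:S(u-350,v,6,130,180)
for n,uv,z in[("ball",(241,82),204),("post",(260,232),202),("base nl",(60,315),6),("base nr",(257,323),6),("base fl",(74,487),6),("base fr",(280,495),6)]: print("HS",n,ray(p,H(*uv),z).round(1))
for n,uv,z in[("ball",(418,242),204),("post",(453,56),202),("base tr",(660,90),6),("base br",(630,287),6),("base bl",(432,262),6)]: print("HT",n,ray(t,G(*uv),z).round(1))
for n in["scraper","hook"]:
  for q in(p,t):
    for d in bot.regions_of(q,n): 
        if d["confidence"]>.5: print(n,np.round(d["extent"]),round(d["confidence"],2))
E
python3 m.py
```

```text
S griptop [ 561.8 -357.6]
S grip a [ 549.7 -369.1]
S grip b [ 552.7 -345.2]
S grip c [ 570.7 -370.3]
S grip d [ 573.9 -344.6]
S blk far L [ 577.7 -400.5]
S blk farR [ 578.2 -310.2]
S blk nearL [ 543.6 -403.5]
S ring [ 558.5 -320.7]
T griptop [ 557.2 -362.1]
T grip TL [ 568.8 -350.6]
T grip TR [ 568.8 -376.5]
T grip BR [ 545.6 -373.2]
T grip BL [ 545.7 -348.3]
T blk TR [ 574.9 -406.6]
T blk BR [ 538.7 -405.3]
T blk BL [ 538.9 -315.6]
T ringL [ 560.8 -302. ]
HS ball [471.3 337.1]
HS post [562.5 324.3]
HS base nl [467.1 284.6]
HS base nr [479.4 392.8]
HS base fl [578.3 269.4]
HS base fr [590.3 377.4]
HT ball [472.8 334.8]
HT post [562.  322.2]
HT base tr [579.6 265.2]
HT base br [471.4 278.5]
HT base bl [485.2 386.1]
scraper [160. 255.  39.  29.] 0.97
scraper [108. 285.  45.  35.] 0.65
scraper [407. 176.  30.  17.] 0.59
scraper [373. 200.  30.  15.] 0.53
hook [418. 212.  48.  88.] 0.84
hook [333. 225.  13.  12.] 0.59
hook [163. 205.  45.  45.] 0.96
```

```bash
python3 -c "
from plan import *
json.dump([652.72,-174.68,217.04,92.145],open(F,'w'))
plan([559.5,-360,None,90],[None,None,41,None])"
```

```text
[-3.63, -2.0, 0.0, 0, 0, 0.4] -> [559.6, -359.8, 217.0, 89.7] rows 3.3
[0.0, 0.0, 3.52, 0, 0, 0.0] -> [559.6, -359.8, 41.0, 89.7] rows 2.8
```

```bash
python3 -m creep '[[[-3.63,-2,0,0,0,0.4],[-3.63,-2,0,0,0,0.4],[-3.63,-2,0,0,0,0.4],[-3.63,-2,0,0,0,0.4],[-3.63,-2,0,0,0,0.4],[-3.63,-2,0,0,0,0.4]]]' 0.75
python3 -m creep '[[[0,0,1,0,0,0],[0,0,2,0,0,0],[0,0,2.8,0,0,0],[0,0,3.3,0,0,0],[0,0,3.52,0,0,0],[0,0,3.52,0,0,0],[0,0,3.52,0,0,0]]]'
python3 -m creep '[[[0,0,0,0,0,0],[0,0,0,0,0,0],[0,0,0,0,0,0],[0,0,0,0,0,0],[0,0,0,0,0,0],[0,0,0,0,0,0]]]' 0
python3 -c "
from plan import *
from h import *
o=bot.observe(); print(o['wrist_torque'])
for n in('scene','top'):
    p=bot.snapshot(n); save(p,n+'2'); marks(p,['chip'])
    for d in bot.regions_of(p,'chip'): print(np.round(d['extent']),round(d['confidence'],2), ray(p,d['extent'][:2],36).round())
plan([None,None,141,None],bw(72,-82,141,84.6),[None,None,72.5,None],bw(-96,-82))"
```

```text
t: 13.9
ee_pos: [560.3, -358.2, 216.6]
tool_rot: [-180.0, -0.1, 89.8]
force: [0.6, 0.3, 0.1]
finger_gap: 65.2
finger_force: 0.0
t: 14.78
ee_pos: [560.9, -360.1, 42.8]
tool_rot: [179.9, 0.1, 89.8]
force: [-0.4, 0.0, -0.2]
finger_gap: 65.1
finger_force: 0.0
t: 15.52
ee_pos: [559.4, -359.8, 40.9]
tool_rot: [-180.0, -0.0, 89.7]
force: [-1.0, 0.0, -0.8]
finger_gap: 21.4
finger_force: 30.0
[ 0.0005466  -0.00755341 -0.05390126]
chip (0.61, [285, 226], [491.6, -28.6]) (0.58, [330, 227], [503.9, 92.3]) (0.52, [275, 240], [536.7, -56.6]) (0.41, [350, 245], [562.3, 137.7])
[276. 239.  10.  13.] 0.61 [535. -55.]
[315. 226.  12.   8.] 0.6 [502.  51.]
[352. 243.  11.   7.] 0.56 [562. 143.]
chip (0.59, [275, 220], [492.6, -41.5]) (0.53, [248, 218], [497.2, 43.1]) (0.53, [218, 196], [569.2, 140.1]) (0.51, [231, 216], [505.4, 99.0]) (0.44, [278, 204], [545.1, -52.5])
[274. 222.   7.   7.] 0.48 [484. -41.]
[247. 217.   8.   7.] 0.4 [500.  46.]
[219. 199.   8.  12.] 0.36 [560. 136.]
[0.0, 0.0, -2.0, 0, 0, 0.0] -> [559.6, -359.8, 141.0, 89.7] rows 1.6
[5.59, 1.05, 0.0, 0, 0, 0.9] -> [613.3, -80.5, 141.0, 84.3] rows 4.6
[0.0, 0.0, 1.37, 0, 0, 0.0] -> [613.3, -80.5, 72.5, 84.3] rows 1.1
[-0.01, -3.36, 0.0, 0, 0, 0.0] -> [446.1, -64.5, 72.5, 84.3] rows 2.7
```

```bash
python3 -c "
from plan import *
json.dump([559.587,-359.78,41.04,89.745],open(F,'w'))
plan([None,None,141,None],bw(45,-58,141,84.6),[None,None,72,None],bw(-98,-58),[None,None,95,None],bw(45,33),[None,None,72,None],bw(-98,33),[None,None,95,None],bw(50,102.5),[None,None,72,None],bw(-98,102.5))"
```

```text
[0.0, 0.0, -2.0, 0, 0, 0.0] -> [559.6, -359.8, 141.0, 89.7] rows 1.6
[6.12, 0.56, 0.0, 0, 0, 0.9] -> [588.9, -53.9, 141.0, 84.3] rows 4.9
[0.0, 0.0, 1.38, 0, 0, 0.0] -> [588.9, -53.9, 72.0, 84.3] rows 1.1
[-0.01, -2.86, 0.0, 0, 0, 0.0] -> [446.6, -40.3, 72.0, 84.3] rows 2.3
[0.0, 0.0, -0.46, 0, 0, 0.0] -> [446.6, -40.3, 95.0, 84.3] rows 0.4
[1.83, 2.85, 0.0, 0, 0, 0.0] -> [597.4, 36.7, 95.0, 84.3] rows 2.7
[0.0, 0.0, 0.46, 0, 0, 0.0] -> [597.4, 36.7, 72.0, 84.3] rows 0.4
[-0.01, -2.86, 0.0, 0, 0, 0.0] -> [455.1, 50.3, 72.0, 84.3] rows 2.3
[0.0, 0.0, -0.46, 0, 0, 0.0] -> [455.1, 50.3, 95.0, 84.3] rows 0.4
[1.4, 2.95, 0.0, 0, 0, 0.0] -> [608.7, 105.4, 95.0, 84.3] rows 2.6
[0.0, 0.0, 0.46, 0, 0, 0.0] -> [608.7, 105.4, 72.0, 84.3] rows 0.4
[-0.01, -2.96, 0.0, 0, 0, 0.0] -> [461.4, 119.5, 72.0, 84.3] rows 2.4
```

```bash
python3 -m creep '[[[0,0,-1,0,0,0],[0,0,-2,0,0,0],[0,0,-2,0,0,0],[0,0,-2,0,0,0]]]' 
python3 -m creep '[[[1,0.1,0,0,0,0.1],[2,0.2,0,0,0,0.2],[3,0.3,0,0,0,0.4],[4,0.4,0,0,0,0.6],[5,0.5,0,0,0,0.8],[5.7,0.53,0,0,0,0.9],[6.12,0.56,0,0,0,0.9],[6.12,0.56,0,0,0,0.9],[6.12,0.56,0,0,0,0.9]]]' 
python3 -m creep '[[[0,0,0.6,0,0,0],[0,0,1,0,0,0],[0,0,1.2,0,0,0],[0,0,1.3,0,0,0],[0,0,1.38,0,0,0],[0,0,1.38,0,0,0],[0,0,1.38,0,0,0]]]' 
```

```text
t: 16.32
ee_pos: [559.0, -359.1, 139.7]
tool_rot: [-179.9, -0.1, 89.7]
force: [-0.6, 0.4, -3.7]
finger_gap: 21.8
finger_force: 30.0
t: 17.45
ee_pos: [588.6, -54.8, 140.2]
tool_rot: [-179.9, 0.0, 84.3]
force: [-0.1, -0.7, -3.6]
finger_gap: 21.9
finger_force: 30.0
t: 18.32
ee_pos: [589.5, -54.0, 72.7]
tool_rot: [179.9, 0.0, 84.4]
force: [-1.2, -0.4, -3.4]
finger_gap: 21.7
finger_force: 30.0
```

```bash
python3 -m creep '[[[0,-0.3,0,0,0,0],[0,-0.6,0,0,0,0],[0,-0.9,0,0,0,0],[0,-1.2,0,0,0,0],[0,-1.5,0,0,0,0],[0,-1.8,0,0,0,0],[0,-2.1,0,0,0,0],[0,-2.4,0,0,0,0],[0,-2.7,0,0,0,0],[-0.01,-2.86,0,0,0,0]]]'
python3 -m creep '[[[0,0,0,0,0,0],[0,0,0,0,0,0],[0,0,-0.46,0,0,0],[0,0,-0.46,0,0,0]]]'
python3 -c "
from h import *
o=bot.observe(); print(o['wrist_torque'])
for n in('scene','top'):
    p=bot.snapshot(n); save(p,n+'3')
    for d in bot.regions_of(p,'chip'): print(np.round(d['extent']),round(d['confidence'],2), ray(p,d['extent'][:2],36).round())"

```

```text
t: 19.58
ee_pos: [445.7, -40.2, 72.0]
tool_rot: [-180.0, -0.0, 84.4]
force: [0.0, 0.2, -2.7]
finger_gap: 21.6
finger_force: 30.0
t: 20.08
ee_pos: [448.7, -40.9, 96.7]
tool_rot: [179.8, 0.0, 84.3]
force: [0.3, 0.4, -3.0]
finger_gap: 21.9
finger_force: 30.0
[-0.01331742 -0.095914   -0.03583137]
[313. 226.  12.   7.] 0.61 [502.  46.]
[220. 199.   7.   5.] 0.54 [558. 133.]
[320. 168.  12.  11.] 0.19 [ 660. -188.]
```

```bash
python3 -c "
import cv2
a=cv2.imread('pics/scene3.png')[170:310,200:390];cv2.imwrite('pics/c3.png',cv2.resize(a,None,fx=4,fy=4,interpolation=cv2.INTER_CUBIC))"
```

```text
(no output)
```

View pics/c3.png

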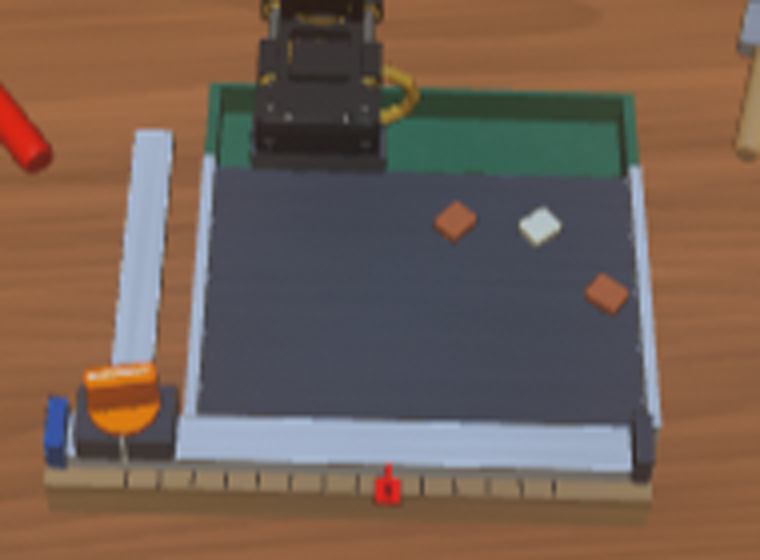

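```bash
python3 -m creep '[[[0.6,1,0,0,0,0],[1.2,2,0,0,0,0],[1.7,2.6,0,0,0,0],[1.83,2.85,0,0,0,0],[1.83,2.85,0,0,0,0],[1.83,2.85,0,0,0,0],[1.83,2.85,0.3,0,0,0],[1.83,2.85,0.46,0,0,0],[1.83,2.85,0.46,0,0,0],[1.83,2.85,0.46,0,0,0]]]'
python3 -m creep '[[[0,-0.3,0,0,0,0],[0,-0.6,0,0,0,0],[0,-0.9,0,0,0,0],[0,-1.2,0,0,0,0],[0,-1.5,0,0,0,0],[0,-1.8,0,0,0,0],[0,-2.1,0,0,0,0],[0,-2.4,0,0,0,0],[0,-2.7,0,0,0,0],[-0.01,-2.86,0,0,0,0]]]'
python3 -m creep '[[[0,0,0,0,0,0],[0,0,0,0,0,0],[0,0,-0.46,0,0,0],[0,0,-0.46,0,0,0]]]'
python3 -m creep '[[[0.5,1,0,0,0,0],[1,2,0,0,0,0],[1.3,2.7,0,0,0,0],[1.4,2.95,0,0,0,0],[1.4,2.95,0,0,0,0],[1.4,2.95,0,0,0,0],[1.4,2.95,0.3,0,0,0],[1.4,2.95,0.46,0,0,0],[1.4,2.95,0.46,0,0,0],[1.4,2.95,0.46,0,0,0]]]'
python3 -m creep '[[[0,-0.3,0,0,0,0],[0,-0.6,0,0,0,0],[0,-0.9,0,0,0,0],[0,-1.2,0,0,0,0],[0,-1.5,0,0,0,0],[0,-1.8,0,0,0,0],[0,-2.1,0,0,0,0],[0,-2.4,0,0,0,0],[0,-2.7,0,0,0,0],[-0.01,-2.96,0,0,0,0]]]'
python3 -m creep '[[[0,0,0,0,0,0],[0,0,0,0,0,0],[0,0,-0.46,0,0,0],[0,0,-0.46,0,0,0]]]'
python3 -c "
from h import *
for n in('scene','top'):
    p=bot.snapshot(n); save(p,n+'4')
    for d in bot.regions_of(p,'chip'): print(np.round(d['extent']),round(d['confidence'],2), ray(p,d['extent'][:2],36).round())
import cv2
a=cv2.imread('pics/scene4.png')[170:310,200:390];cv2.imwrite('pics/c4.png',cv2.resize(a,None,fx=4,fy=4,interpolation=cv2.INTER_CUBIC))"

```

```text
t: 21.52
ee_pos: [597.1, 36.6, 71.7]
tool_rot: [-180.0, -0.0, 84.3]
force: [0.8, 0.3, -3.3]
finger_gap: 21.7
finger_force: 30.0
t: 22.78
ee_pos: [454.0, 50.4, 72.0]
tool_rot: [-180.0, 0.0, 84.4]
force: [-0.3, 0.3, -2.3]
finger_gap: 21.6
finger_force: 30.0
t: 23.28
ee_pos: [457.3, 50.1, 96.7]
tool_rot: [179.7, -0.0, 84.3]
force: [0.3, -0.7, -3.2]
finger_gap: 21.9
finger_force: 30.0
t: 24.52
ee_pos: [608.5, 105.3, 71.8]
tool_rot: [-180.0, 0.0, 84.3]
force: [-0.3, -0.3, -2.7]
finger_gap: 21.4
finger_force: 30.0
t: 25.78
ee_pos: [460.4, 119.6, 72.0]
tool_rot: [-180.0, -0.0, 84.4]
force: [-0.3, -0.4, -3.7]
finger_gap: 21.6
finger_force: 30.0
t: 26.28
ee_pos: [463.8, 119.6, 96.8]
tool_rot: [179.7, -0.0, 84.3]
force: [0.7, 0.2, -3.2]
finger_gap: 22.0
finger_force: 30.0
[414. 274.  32.  40.] 0.7 [662. 284.]
[312. 212.   7.  10.] 0.41 [455.  48.]
[163. 206.  34.  44.] 0.62 [538. 317.]
```

View pics/c4.png

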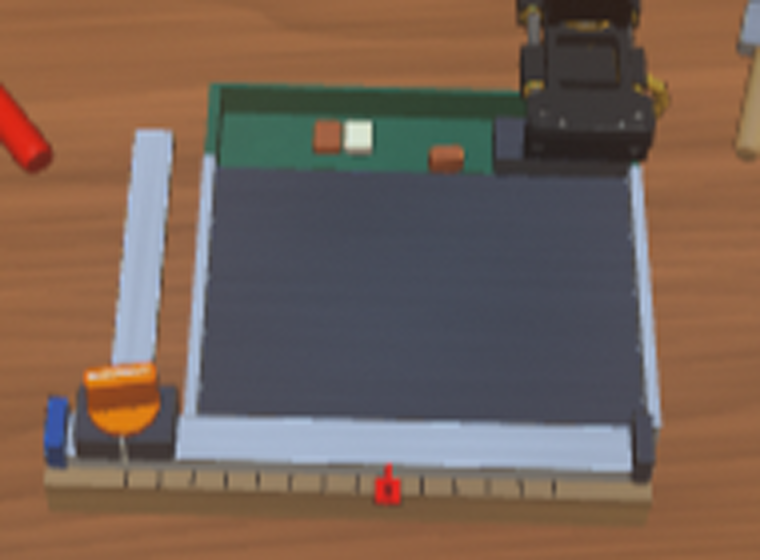

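```bash
python3 -c "
from plan import *
c=get(); c[2]=95; json.dump(c,open(F,'w')) 
plan([None,None,180,None],[418.3,307.2,None,82.2],[497.6,296.3,None,None],[None,None,154,None])"
python3 -m creep '[[[0,0,-0.8,0,0,0],[0,0,-1.7,0,0,0],[0,0,-1.7,0,0,0],[0,0,-1.7,0,0,0]]]'

```

```text
[0.0, 0.0, -1.7, 0, 0, 0.0] -> [461.4, 119.5, 180.0, 84.3] rows 1.4
[3.65, -1.23, 0.0, 0, 0, 0.4] -> [418.2, 307.2, 180.0, 81.9] rows 3.1
[0.01, 1.6, 0.0, 0, 0, 0.0] -> [497.5, 296.5, 180.0, 81.9] rows 1.3
[0.0, 0.0, 0.52, 0, 0, 0.0] -> [497.5, 296.5, 154.0, 81.9] rows 0.4
t: 26.98
ee_pos: [460.6, 119.4, 178.5]
tool_rot: [-179.9, 0.0, 84.3]
force: [0.4, 0.6, -3.8]
finger_gap: 22.2
finger_force: 30.0
```

```bash
python3 -m creep '[[[0.9,-0.3,0,0,0,0.1],[1.8,-0.6,0,0,0,0.2],[2.7,-0.9,0,0,0,0.3],[3.4,-1.15,0,0,0,0.4],[3.65,-1.23,0,0,0,0.4],[3.65,-1.23,0,0,0,0.4],[3.65,-1.23,0,0,0,0.4],[3.65,-1.23,0,0,0,0.4]]]'
python3 -c "
from h import *
o=[]
for n in('scene','top'):
    p=bot.snapshot(n); save(p,n+'5')
    for d in bot.regions_of(p,'chip'): print(np.round(d['extent']),round(d['confidence'],2), ray(p,d['extent'][:2],10).round())
    marks(p,['scraper_ring','hook_seat'],dict(scraper_ring=200))
a=cv2.imread('pics/scene5.png')[150:270,240:470];b=cv2.imread('pics/top5.png')[180:270,125:325]
cv2.imwrite('pics/c5.png',np.vstack([cv2.resize(a,(690,360),interpolation=cv2.INTER_CUBIC),cv2.resize(b,(690,240),interpolation=cv2.INTER_CUBIC)]))"

```

```text
t: 27.98
ee_pos: [418.6, 306.1, 179.9]
tool_rot: [-180.0, 0.0, 81.9]
force: [-0.3, -0.3, -3.4]
finger_gap: 21.8
finger_force: 30.0
[311. 211.  12.   7.] 0.61 [433.  49.]
[282. 205.   5.   6.] 0.47 [407. -31.]
[344. 208.   9.   4.] 0.47 [427. 143.]
[289. 207.   9.  12.] 0.43 [414. -11.]
scraper_ring (0.6, [116, 274], [711.6, -406.2]) (0.59, [434, 155], [416.5, 354.5])
hook_seat (0.9, [436, 186], [511.6, 337.4]) (0.54, [232, 282], [742.6, -160.7]) (0.4, [306, 205], [548.7, 14.3])
[271. 248.   7.  11.] 0.48 [403. -31.]
[226. 243.   7.   5.] 0.47 [420. 114.]
[220. 241.   9.   6.] 0.44 [426. 135.]
scraper_ring (0.67, [404, 179], [591.0, -412.6])
hook_seat (0.95, [143, 212], [498.1, 332.8])
```

View pics/c5.png

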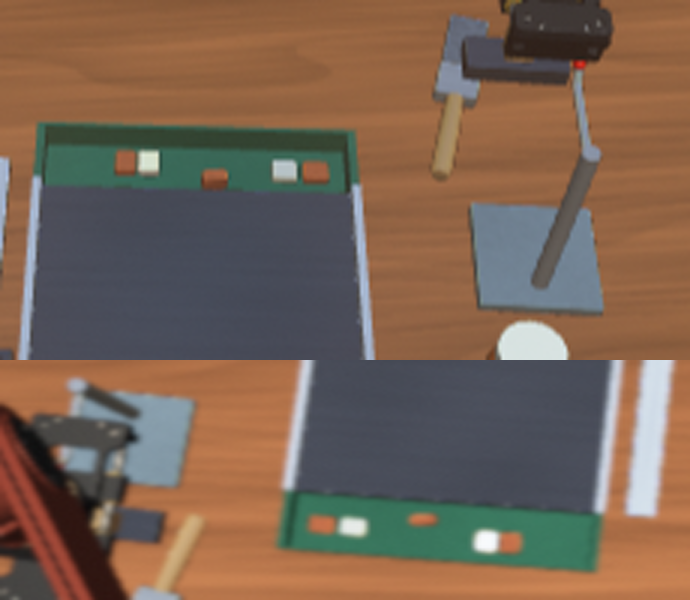

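```bash
python3 -m creep '[[[0,0.3,0,0,0,0],[0,0.6,0,0,0,0],[0,0.9,0,0,0,0],[0,1.2,0,0,0,0],[0,1.5,0,0,0,0],[0.01,1.6,0,0,0,0],[0.01,1.6,0,0,0,0],[0.01,1.6,0,0,0,0]]]'
python3 -c "
from h import *
p=bot.snapshot('scene'); t=bot.snapshot('top')
print(np.round(bot.observe()['wrist_torque'],2))
cv2.imwrite('pics/c6.png',np.hstack([cv2.resize(p['pixels'][130:230,380:480,::-1],(380,380),interpolation=cv2.INTER_CUBIC),cv2.resize(t['pixels'][170:270,110:210,::-1],(380,380),interpolation=cv2.INTER_CUBIC)]))"

```

```text
t: 29.38
ee_pos: [497.0, 296.6, 179.9]
tool_rot: [-180.0, 0.0, 82.0]
force: [-0.7, -0.0, -2.9]
finger_gap: 21.7
finger_force: 30.0
[ 0.03 -0.13  0.03]
```

View pics/c6.png

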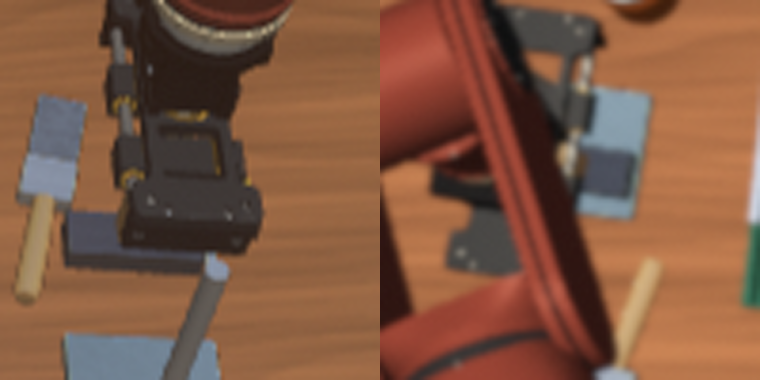

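```bash
python3 -m creep '[[[0,0,0.15,0,0,0],[0,0,0.3,0,0,0],[0,0,0.4,0,0,0],[0,0,0.46,0,0,0],[0,0,0.46,0,0,0]]]'
python3 -m creep '[[[0,0,0.02,0,0,0],[0,0,0.04,0,0,0],[0,0,0.06,0,0,0],[0,0,0.06,0,0,0],[0,0,0.06,0,0,0]]]'
```

```text
t: 30.1
ee_pos: [497.3, 296.4, 156.7]
tool_rot: [-180.0, 0.0, 81.9]
force: [-0.2, -0.3, -2.8]
finger_gap: 21.8
finger_force: 30.0
t: 30.72
ee_pos: [497.5, 296.4, 154.1]
tool_rot: [180.0, -0.0, 81.9]
force: [0.8, -0.6, -3.5]
finger_gap: 22.1
finger_force: 30.0
```

```bash
python3 -m creep '[[[0,0,0.02,0,0,0],[0,0,0.04,0,0,0],[0,0,0.06,0,0,0],[0,0,0.06,0,0,0],[0,0,0.06,0,0,0]]]'
python3 -m creep '[[[0,0,0.02,0,0,0],[0,0,0.04,0,0,0],[0,0,0.06,0,0,0],[0,0,0.06,0,0,0],[0,0,0.06,0,0,0]]]'
python3 -c "
from bench import bot
print(bot.observe()['wrist_torque'])"
```

```text
t: 31.35
ee_pos: [497.9, 296.6, 152.7]
tool_rot: [179.9, -0.0, 82.0]
force: [-4.5, -2.5, 6.7]
finger_gap: 21.0
finger_force: 30.0
t: 31.98
ee_pos: [498.3, 297.5, 150.8]
tool_rot: [179.9, -0.1, 82.0]
force: [-5.0, -0.1, 9.9]
finger_gap: 21.9
finger_force: 30.0
[0.30284721 0.65877761 0.18959361]
```

```bash
python3 -m creep '[[[0,0,-0.04,0,0,0],[0,0,-0.04,0,0,0],[0,0,-0.04,0,0,0]]]'
python3 -m creep '[[[0,0,0,0,0,0],[0,0,0,0,0,0],[0,0,0,0,0,0],[0,0,0,0,0,0],[0,0,0,0,0,0],[0,0,0,0,0,0]]]' 0.7
python3 -m creep '[[[0,0,-0.5,0,0,0],[0,0,-1,0,0,0],[0,0,-1.5,0,0,0],[0,0,-2,0,0,0],[0,0,-2,0,0,0]]]'
python3 -c "
from plan import *
c=get(); c[2]=150+100; json.dump(c,open(F,'w'));print(c)
# leave sideways, then over the knob
plan([420,120,None,94.4])"
```

```text
t: 32.35
ee_pos: [498.1, 297.1, 151.0]
tool_rot: [179.9, -0.1, 81.9]
force: [-1.4, 1.9, 5.7]
finger_gap: 21.7
finger_force: 30.0
t: 33.1
ee_pos: [497.5, 296.4, 150.0]
tool_rot: [-180.0, 0.0, 81.9]
force: [-0.2, -0.2, -0.7]
finger_gap: 60.5
finger_force: 0.0
t: 33.72
ee_pos: [498.8, 297.0, 252.5]
tool_rot: [179.8, -0.1, 81.9]
force: [0.3, 0.2, -0.7]
finger_gap: 61.2
finger_force: 0.0
[497.478829998738, 296.46027576167324, 250, 81.945]
[-3.71, -1.04, 0.0, 0, 0, -2.1] -> [420.0, 120.1, 250.0, 94.5] rows 3.1
```

```bash
python3 -m creep '[[[-3.71,-1.04,0,0,0,-2.1],[-3.71,-1.04,0,0,0,-2.1],[-3.71,-1.04,0,0,0,-2.1],[-3.71,-1.04,0,0,0,-2.1],[-3.71,-1.04,0,0,0,-2.1],[-3.71,-1.04,0,0,0,-2.1]]]' 0.6
python3 -c "
from h import *
for n in('scene','top'):
    p=bot.snapshot(n); save(p,n+'7'); marks(p,['pointer_mark','guide_index','clamp_grip'])
a=cv2.imread('pics/scene7.png'); 
cv2.imwrite('pics/c7.png',np.hstack([cv2.resize(a[150:250,380:460],(320,400),interpolation=cv2.INTER_CUBIC),cv2.resize(a[260:310,240:310],(448,320),interpolation=cv2.INTER_CUBIC)[:,:].copy() if 0 else cv2.copyMakeBorder(cv2.resize(a[260:310,235:305],(448,320),interpolation=cv2.INTER_CUBIC),0,80,0,0,cv2.BORDER_CONSTANT)]))"

```

```text
t: 34.48
ee_pos: [420.3, 120.9, 249.7]
tool_rot: [-180.0, -0.0, 94.6]
force: [0.4, -0.4, 0.2]
finger_gap: 52.5
finger_force: 0.0
pointer_mark (0.63, [298, 291], [701.4, -13.4])
guide_index (0.66, [232, 282], [669.4, -170.3])
clamp_grip
pointer_mark (0.38, [265, 155], [698.8, -11.4])
guide_index (0.7, [321, 163], [673.1, -188.5])
clamp_grip (0.56, [316, 164], [654.0, -168.7]) (0.31, [166, 207], [523.0, 288.1])
```

View pics/c7.png

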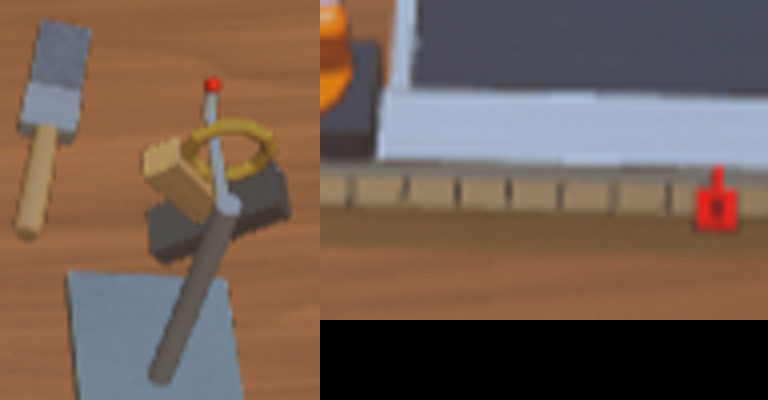

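```bash
cat > idx.py <<'E'
from h import *
from plan import O,YAW
def plane(p,uv,X):
    d=p["R"].T@np.linalg.solve(p["intrinsics"],np.r_[uv,1.]); c=-p["R"].T@p["t"]
    a=np.radians(YAW); e=np.array([np.cos(a),np.sin(a),0]); n=np.array([-np.sin(a),np.cos(a),0]); o=np.r_[O,0]
    s=(X-(c-o)@e)/(d@e); P=c+s*d-o; return P@n,P[2]
def proj_b(p,x,y,z):
    a=np.radians(YAW); return proj(p,[O[0]+x*np.cos(a)-y*np.sin(a),O[1]+x*np.sin(a)+y*np.cos(a),z])[0]
def measure(p,guess):
    im=p["pixels"].astype(float)
    red=np.clip(im[:,:,0]-im[:,:,1:].max(2)-60,0,None)
    u,v=proj_b(p,146,-10,58)
    for r in range(int(v)-5,int(v)+7):
        w=red[r,int(u)-12:int(u)+13]
        if w.sum()>20: print("ptr row",r,np.round(plane(p,((w*np.arange(int(u)-12,int(u)+13)).sum()/w.sum(),r),146),1),round(w.sum()))
    u,v=proj_b(p,140,guess,60)
    for r in range(int(v)-5,int(v)+6):
        w=im[r,int(u)-4:int(u)+5].sum(1); w=np.clip(w-np.median(w)-25,0,None)
        if w.sum()>20: print("idx row",r,np.round(plane(p,((w*np.arange(int(u)-4,int(u)+5)).sum()/w.sum(),r),140),1),round(w.sum()))
if __name__=="__main__":
    import sys
    measure(bot.snapshot("scene"),float(sys.argv[1]))
E
python3 idx.py -170
python3 -c "
from h import *
a=cv2.imread('pics/scene0.png')[:,:,::-1]
p=dict(bot.snapshot('scene'));p['pixels']=a
import idx; idx.measure(p,18)"
```

```text
ptr row 286 [-9.1 67.8] 89
ptr row 287 [-9.5 62.8] 156
ptr row 288 [-9.3 57.8] 155
ptr row 289 [-9.9 52.7] 288
ptr row 290 [-9.5 47.7] 663
ptr row 291 [-9.3 42.6] 581
ptr row 292 [-9.2 37.5] 536
ptr row 293 [-9.  32.3] 585
idx row 278 [-167.1   87.8] 61
idx row 279 [-168.   83.] 115
idx row 280 [-168.3   78.1] 176
idx row 281 [-168.1   73.3] 201
idx row 282 [-168.    68.4] 165
idx row 283 [-168.    63.5] 160
idx row 284 [-168.1   58.5] 178
idx row 285 [-168.1   53.5] 73
ptr row 286 [-9.1 67.8] 90
ptr row 287 [-9.4 62.8] 151
ptr row 288 [-9.3 57.8] 150
ptr row 289 [-9.9 52.7] 274
ptr row 290 [-9.5 47.7] 645
ptr row 291 [-9.3 42.6] 563
ptr row 292 [-9.2 37.5] 520
ptr row 293 [-9.  32.3] 565
idx row 280 [21.9 87.8] 61
idx row 281 [21.3 82.9] 152
idx row 282 [21.2 78. ] 287
idx row 283 [21.  73.1] 198
idx row 284 [21.1 68.2] 216
idx row 285 [21.1 63.3] 227
idx row 286 [21.1 58.3] 144
```

```bash
python3 -c "
from plan import *
plan([653,-172.2,220,94.4],[None,None,97,None],[None,None,None,172])
c=get();p=bw(120,0);q=bw(120,158.7);plan([c[0]+q[0]-p[0],c[1]+q[1]-p[1],None,None])"
```

```text
[-6.2, 4.18, 0.6, 0, 0, 0.0] -> [652.9, -172.4, 220.0, 94.5] rows 6.0
[0.0, 0.0, 2.46, 0, 0, 0.0] -> [652.9, -172.4, 97.0, 94.5] rows 2.0
[0.0, 0.0, 0.0, 0, 0, -12.9] -> [652.9, -172.4, 97.0, 171.9] rows 7.2
[0.15, 3.17, 0.0, 0, 0, 0.0] -> [667.7, -14.4, 97.0, 171.9] rows 2.5
```

```bash
python3 -m creep '[[[-2,1.3,0.2,0,0,0],[-4,2.6,0.4,0,0,0],[-5.5,3.8,0.6,0,0,0],[-6.2,4.18,0.6,0,0,0],[-6.2,4.18,0.6,0,0,0],[-6.2,4.18,0.6,0,0,0],[-6.2,4.18,0.6,0,0,0],[-6.2,4.18,0.6,0,0,0],[-6.2,4.18,0.6,0,0,0],[-6.2,4.18,0.6,0,0,0]]]' 0.6
python3 -m creep '[[[0,0,1,0,0,0],[0,0,1.8,0,0,0],[0,0,2.3,0,0,0],[0,0,2.46,0,0,0],[0,0,2.46,0,0,0],[0,0,2.46,0,0,0]]]'
python3 -m creep '[[[0,0,0,0,0,0],[0,0,0,0,0,0],[0,0,0,0,0,0],[0,0,0,0,0,0],[0,0,0,0,0,0],[0,0,0,0,0,0]]]' 0
```

```text
t: 36.22
ee_pos: [652.9, -171.4, 221.4]
tool_rot: [179.9, 0.0, 94.6]
force: [-0.8, -0.7, -0.3]
finger_gap: 52.2
finger_force: 0.0
t: 36.98
ee_pos: [654.1, -172.7, 99.2]
tool_rot: [179.8, 0.1, 94.6]
force: [0.8, -0.1, 0.2]
finger_gap: 51.7
finger_force: 0.0
t: 37.72
ee_pos: [652.6, -172.4, 97.0]
tool_rot: [-180.0, -0.0, 94.5]
force: [-2.3, -0.5, 1.4]
finger_gap: 13.9
finger_force: 30.0
```

```bash
python3 -m creep '[[[0,0,0,0,0,-1.5],[0,0,0,0,0,-3],[0,0,0,0,0,-4.5],[0,0,0,0,0,-6],[0,0,0,0,0,-7.5],[0,0,0,0,0,-9],[0,0,0,0,0,-10.5],[0,0,0,0,0,-12],[0,0,0,0,0,-12.9],[0,0,0,0,0,-12.9]]]'
python3 -m creep '[[[0.02,0.4,0,0,0,0],[0.04,0.8,0,0,0,0],[0.06,1.2,0,0,0,0],[0.08,1.6,0,0,0,0],[0.1,2,0,0,0,0],[0.12,2.4,0,0,0,0],[0.14,2.8,0,0,0,0],[0.15,3.1,0,0,0,0],[0.15,3.17,0,0,0,0],[0.15,3.17,0,0,0,0]]]'
python3 -m creep '[[[0,0,0,0,0,0],[0,0,0,0,0,0],[0,0,0,0,0,0]]]'
python3 idx.py -11.5
```

```text
t: 38.98
ee_pos: [652.8, -172.2, 96.9]
tool_rot: [180.0, -0.0, 171.9]
force: [-1.3, 1.4, 0.9]
finger_gap: 14.0
finger_force: 30.0
t: 40.22
ee_pos: [668.3, -12.3, 96.9]
tool_rot: [179.9, 0.1, 172.0]
force: [4.3, 0.6, -4.9]
finger_gap: 14.1
finger_force: 30.0
t: 40.6
ee_pos: [668.3, -12.6, 97.0]
tool_rot: [179.9, 0.1, 172.0]
force: [5.6, 0.5, -4.7]
finger_gap: 13.8
finger_force: 30.0
ptr row 286 [-9.6 67.8] 58
ptr row 287 [-9.5 62.8] 163
ptr row 288 [-9.3 57.8] 161
ptr row 289 [-9.9 52.7] 300
ptr row 290 [-9.5 47.7] 684
ptr row 291 [-9.3 42.6] 596
ptr row 292 [-9.1 37.5] 556
ptr row 293 [-9.  32.3] 599
idx row 280 [-8.3 86.2] 57
idx row 281 [-8.4 81.4] 120
idx row 282 [-8.2 76.5] 157
idx row 283 [-7.7 71.7] 227
idx row 284 [-7.8 66.7] 238
idx row 285 [-7.8 61.8] 198
idx row 286 [-7.8 56.8] 91
idx row 290 [-21.1  35.8] 107
```

```bash
python3 -m creep '[[[0,-0.03,0,0,0,0],[0,-0.03,0,0,0,0],[0,-0.03,0,0,0,0],[0,-0.03,0,0,0,0]]]'
python3 idx.py -10 | grep -E "(28[3-9])"
```

```text
t: 41.15
ee_pos: [668.2, -14.3, 97.0]
tool_rot: [179.9, 0.1, 172.0]
force: [5.5, 0.5, -4.0]
finger_gap: 13.8
finger_force: 30.0
ptr row 286 [-8.9 67.8] 63
ptr row 287 [-9.5 62.8] 163
ptr row 288 [-9.3 57.8] 161
ptr row 289 [-9.9 52.7] 302
idx row 283 [-9.4 71.6] 220
idx row 284 [-9.4 66.6] 201
idx row 285 [-9.5 61.7] 206
idx row 286 [-9.2 56.7] 108
```

```bash
python3 -m creep '[[[0,0,0,0,0,1.5],[0,0,0,0,0,3],[0,0,0,0,0,4.5],[0,0,0,0,0,6],[0,0,0,0,0,7.5],[0,0,0,0,0,9],[0,0,0,0,0,10.5],[0,0,0,0,0,12],[0,0,0,0,0,12.9],[0,0,0,0,0,12.9]]]' 
python3 -m creep '[[[0,0,0,0,0,0.2],[0,0,0,0,0,0.4],[0,0,0,0,0,0.5],[0,0,0,0,0,0.5]]]' 
python3 -c "
from bench import bot
print(bot.observe()['wrist_torque'])"
python3 idx.py -9.5 | grep -E "(28[3-9])"
```

```text
t: 42.45
ee_pos: [668.0, -14.6, 97.0]
tool_rot: [179.9, -0.1, 94.6]
force: [5.1, 1.3, -4.1]
finger_gap: 13.6
finger_force: 30.0
t: 42.95
ee_pos: [667.9, -14.5, 97.1]
tool_rot: [179.9, -0.1, 91.8]
force: [5.8, 1.7, -4.7]
finger_gap: 14.0
finger_force: 30.0
[ 0.25848557 -0.98212563  0.62571993]
ptr row 289 [-7.5 52.9] 212
idx row 289 [-2.7 41.9] 53
```

Knob is at its stop (0.63 N m). Release, lift, retreat and verify.

```bash
python3 -m creep '[[[0,0,0,0,0,0],[0,0,0,0,0,0],[0,0,0,0,0,0],[0,0,0,0,0,0]]]' 0.6
python3 -m creep '[[[0,0,-1,0,0,0],[0,0,-2,0,0,0],[0,0,-2.8,0,0,0],[0,0,-2.8,0,0,0]]]'
python3 -m creep '[[[-2,-3,0,0,0,0],[-2,-3,0,0,0,0],[-2,-3,0,0,0,0],[-2,-3,0,0,0,0],[-2,-3,0,0,0,0],[-2,-3,0,0,0,0]]]'
python3 idx.py -9.5 | grep -E "(28[3-9])"
python3 -c "
from h import *
p=bot.snapshot('scene'); cv2.imwrite('pics/c8.png',cv2.resize(p['pixels'][150:310,200:460,::-1],None,fx=3,fy=3,interpolation=cv2.INTER_CUBIC))"
```

```text
t: 43.5
ee_pos: [667.3, -16.0, 97.1]
tool_rot: [-180.0, -0.0, 91.6]
force: [0.2, 0.2, 0.4]
finger_gap: 45.7
finger_force: 0.0
t: 44.0
ee_pos: [669.9, -16.3, 242.6]
tool_rot: [179.5, 0.1, 91.5]
force: [0.9, 0.2, -0.8]
finger_gap: 52.2
finger_force: 0.0
t: 44.75
ee_pos: [520.9, -119.3, 236.7]
tool_rot: [-180.0, -0.0, 91.6]
force: [0.0, 0.3, 0.0]
finger_gap: 52.2
finger_force: 0.0
ptr row 286 [-8.9 67.8] 62
ptr row 287 [-9.5 62.8] 160
ptr row 288 [-9.3 57.8] 157
ptr row 289 [-9.9 52.7] 294
idx row 282 [-9.8 76.5] 288
idx row 283 [-9.5 71.6] 217
idx row 284 [-9.4 66.6] 204
idx row 285 [-9.5 61.7] 202
idx row 286 [-9.2 56.7] 108
```

View pics/c8.png

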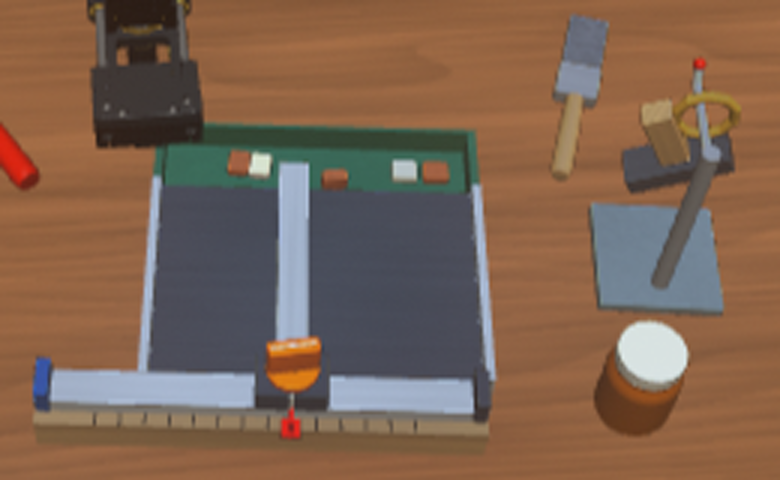

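```bash
for i in 1 2 3; do python3 -m creep '[[[0,0,0,0,0,0],[0,0,0,0,0,0],[0,0,0,0,0,0],[0,0,0,0,0,0],[0,0,0,0,0,0],[0,0,0,0,0,0],[0,0,0,0,0,0],[0,0,0,0,0,0],[0,0,0,0,0,0],[0,0,0,0,0,0]]]' | head -1; done
python3 -c "
from h import *
p=bot.snapshot('scene'); cv2.imwrite('pics/c9.png',cv2.resize(p['pixels'][150:310,200:460,::-1],None,fx=3,fy=3,interpolation=cv2.INTER_CUBIC))"
```

```text
t: 46.1
t: 47.35
t: 48.6
```

View pics/c9.png

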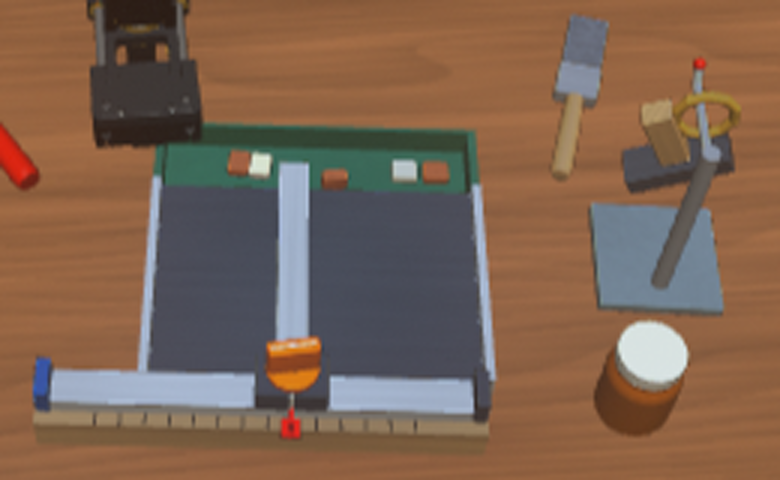

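The scraper hangs still on the hook, at about (695,115) in this crop. All five chips lie in the trough, the index line stands at the pointer, and the knob is tight.

```bash
python3 -c "
from bench import bot
print(bot.finish_job())"
```

```text
the job is handed in; nothing more can be done
None
```

The job is done in the order asked and handed in at about 49 s: all five chips found on the plate are in the trough, the scraper hangs on the hook by its ring, and the guide arm is clamped fully tight with its index line within about 0.2 mm of the red pointer, by camera.

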